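# Make up two jewellery class kits

### The job

Make up two class kits from the stock standing in the middle of the bench, one thing to a pocket, each set down (not dropped) upright on the pocket's floor. The long three-pocket tray gets the stepped steel mandrel in its middle pocket, with the slim tall wire spool and the wooden dapping block in the two end pockets, either way round; the short two-pocket tray gets the broad low wire spool and the squat bead jar, either way round. Leave the slim tall bead jar where it stands.

Things in the scene. Friction and masses are not known exactly. Their poses are not given: they have to be found in the camera images.
- long_tray: Long wooden kit tray with grey felt floors, fixed to the bench, with THREE equal pockets in a row. 252 mm (its x) by 92 mm (its y); walls and dividers 6 mm thick, their tops 14 mm above the bench; pocket floors 4 mm above the bench. Origin at the centre of its underside; pockets are 76 mm (x) by 80 mm (y), centred at x = -82, 0 and +82 mm, y = 0. Yaw within about 0.3 rad of the world's, and it may stand left or right of the stock.
- short_tray: Short wooden kit tray like the long one, fixed to the bench, with TWO pockets in a row. 170 mm (its x) by 92 mm (its y); same walls, floor and pocket size; pockets centred at x = -41 and +41 mm, y = 0 from the origin at the centre of its underside.
- slim_spool: Slim tall spool of copper wire with white end discs: a cylinder 40 mm in diameter, 72 mm high. Stands upright; origin at the centre of its underside, z up. About 0.16 kg.
- broad_spool: Broad low spool of copper wire with white end discs: a cylinder 56 mm in diameter, 52 mm high. Stands upright; origin at the centre of its underside, z up. About 0.22 kg.
- mandrel: Stepped steel ring mandrel, round, 82 mm high: foot 52 mm in diameter up to 16 mm, then 32 mm in diameter from 16 to 52 mm height (the place to grip), 24 mm in diameter to 68 mm, 16 mm in diameter to the top. Stands upright; origin at the centre of its underside, z up. About 0.45 kg.
- dapping_block: Wooden dapping block with round dimples in its top and sides, 42 x 42 mm and 50 mm high, faces square to its x and y. Stands upright; origin at the centre of its underside, z up. About 0.09 kg; any yaw.
- squat_jar: Squat clear jar of turquoise beads with an aluminium lid, 52 mm in diameter, 48 mm high, straight-sided. Stands upright; origin at the centre of its underside, z up. About 0.13 kg.
- slim_jar: Slim tall clear jar of turquoise beads with an aluminium lid, 36 mm in diameter, 70 mm high; belongs to no kit and stays in the stock. Stands upright; origin at the centre of its underside, z up. 
There are look-alikes about, which are no part of the job. What is shaped like the broad_spool but blue or yellow is not meant.

How it is judged (in metres and radians):
At the end, for the whole second after the job is handed in: Mandrel in the long tray's middle pocket, slim spool and dapping block in its end pockets; broad spool and squat jar one in each short-tray pocket: each within 30 mm of its pocket's centre on both axes, on the floor (4 mm), upright to 0.1 rad, at rest. Slim jar moved under 20 mm, upright (x of mandrel in the frame of long_tray between -0.03 and 0.03 m and y of mandrel in the frame of long_tray between -0.03 and 0.03 m and ((x of slim_spool in the frame of long_tray between 0.052 and 0.112 m and y of slim_spool in the frame of long_tray between -0.03 and 0.03 m and x of dapping_block in the frame of long_tray between -0.112 and -0.052 m and y of dapping_block in the frame of long_tray between -0.03 and 0.03 m) or (x of slim_spool in the frame of long_tray between -0.112 and -0.052 m and y of slim_spool in the frame of long_tray between -0.03 and 0.03 m and x of dapping_block in the frame of long_tray between 0.052 and 0.112 m and y of dapping_block in the frame of long_tray between -0.03 and 0.03 m)) and ((x of broad_spool in the frame of short_tray between 0.011 and 0.071 m and y of broad_spool in the frame of short_tray between -0.03 and 0.03 m and x of squat_jar in the frame of short_tray between -0.071 and -0.011 m and y of squat_jar in the frame of short_tray between -0.03 and 0.03 m) or (x of broad_spool in the frame of short_tray between -0.071 and -0.011 m and y of broad_spool in the frame of short_tray between -0.03 and 0.03 m and x of squat_jar in the frame of short_tray between 0.011 and 0.071 m and y of squat_jar in the frame of short_tray between -0.03 and 0.03 m)) and z of mandrel in the frame of long_tray between 0 and 0.008 m and angle between each of mandrel, slim_spool, dapping_block, broad_spool, squat_jar, slim_jar's own z axis and vertical below 0.1 rad and linear speed of each of mandrel, slim_spool, dapping_block, broad_spool, squat_jar below 0.02 m/s and angular speed of each of mandrel, slim_spool, dapping_block, broad_spool, squat_jar below 0.2 rad/s and z of slim_spool in the frame of long_tray between 0 and 0.008 m and z of dapping_block in the frame of long_tray between 0 and 0.008 m and z of broad_spool in the frame of short_tray between 0 and 0.008 m and z of squat_jar in the frame of short_tray between 0 and 0.008 m and distance of slim_jar from where it was at the start of the episode below 0.02 m); the robot touches nothing.
It fails at once if the slim jar is shoved, lifted or taken away (moved over 20 mm) (distance of slim_jar from where it was at the start of the episode above 0.02 m).
It fails at once if a thing is dropped over the long tray: let go with its underside over 25 mm above the bench ((z of mandrel in the frame of long_tray above 0.025 m and x of mandrel in the frame of long_tray between -0.126 and 0.126 m and y of mandrel in the frame of long_tray between -0.046 and 0.046 m and contact force between the fingers and mandrel below 0.02 N) or (z of slim_spool in the frame of long_tray above 0.025 m and x of slim_spool in the frame of long_tray between -0.126 and 0.126 m and y of slim_spool in the frame of long_tray between -0.046 and 0.046 m and contact force between the fingers and slim_spool below 0.02 N) or (z of dapping_block in the frame of long_tray above 0.025 m and x of dapping_block in the frame of long_tray between -0.126 and 0.126 m and y of dapping_block in the frame of long_tray between -0.046 and 0.046 m and contact force between the fingers and dapping_block below 0.02 N) or (z of broad_spool in the frame of long_tray above 0.025 m and x of broad_spool in the frame of long_tray between -0.126 and 0.126 m and y of broad_spool in the frame of long_tray between -0.046 and 0.046 m and contact force between the fingers and broad_spool below 0.02 N) or (z of squat_jar in the frame of long_tray above 0.025 m and x of squat_jar in the frame of long_tray between -0.126 and 0.126 m and y of squat_jar in the frame of long_tray between -0.046 and 0.046 m and contact force between the fingers and squat_jar below 0.02 N)).
It fails at once if a thing is dropped over the short tray: let go with its underside over 25 mm above the bench ((z of mandrel in the frame of short_tray above 0.025 m and x of mandrel in the frame of short_tray between -0.085 and 0.085 m and y of mandrel in the frame of short_tray between -0.046 and 0.046 m and contact force between the fingers and mandrel below 0.02 N) or (z of slim_spool in the frame of short_tray above 0.025 m and x of slim_spool in the frame of short_tray between -0.085 and 0.085 m and y of slim_spool in the frame of short_tray between -0.046 and 0.046 m and contact force between the fingers and slim_spool below 0.02 N) or (z of dapping_block in the frame of short_tray above 0.025 m and x of dapping_block in the frame of short_tray between -0.085 and 0.085 m and y of dapping_block in the frame of short_tray between -0.046 and 0.046 m and contact force between the fingers and dapping_block below 0.02 N) or (z of broad_spool in the frame of short_tray above 0.025 m and x of broad_spool in the frame of short_tray between -0.085 and 0.085 m and y of broad_spool in the frame of short_tray between -0.046 and 0.046 m and contact force between the fingers and broad_spool below 0.02 N) or (z of squat_jar in the frame of short_tray above 0.025 m and x of squat_jar in the frame of short_tray between -0.085 and 0.085 m and y of squat_jar in the frame of short_tray between -0.046 and 0.046 m and contact force between the fingers and squat_jar below 0.02 N)).
It also fails if it takes over 109 s, if anything falls off the work surface, if the arm or the gripper's body presses on something with over 40 N, if the wrist force passes 120 N, or if a joint passes its speed limit or range.

### The arm

A 6-joint arm with a two-finger parallel gripper is mounted at the origin on the work surface. World frame = base frame: x ahead of the robot, y to its left, z up, the work surface at z = 0. Lengths are in mm, angles in rad, forces in N, time in s.
With the tool pointing down it reaches from about 275 to 1000 mm from the base axis. Payload 8.4 kg.
Tool frame: the origin (TCP) lies midway between the tips of the shut fingers; the grasp point (between the pads) lies behind it (r.pinch_z is the z of the grasp point in the tool frame, in mm); z points along the fingers, y is the direction in which the jaws open and shut (so a half turn about z gives the same grasp; the last joint's range is limited). The gripper opens to 85 mm and grips with 20 to 120 N. Pads are 22 mm wide; open, the fingers measure 114 mm over their backs; the gripper's body (76 mm by 85 mm) begins 54 mm behind the grasp point. The pads swing forward as they close: fully open they stand 13 mm farther back than shut.
Start: joints at [1.269, 0.353, 1.633, -0, 1.155, -0.002], TCP at [184.579, 597.125, 231.281] pointing down, gripper open.
Joint ranges: [-2.63, 2.63], [-0.92, 2.1], [0.06, 2.66], [-1.3, 4.44], [0, 2.69], [-3.02, 3.02]. Speed limits (rad/s): [2.22, 2.22, 2.79, 3.14, 3.14, 3.14].

### API

Orientations are given as [roll, pitch, yaw] about the fixed x, y, z axes, in that order (R = Rz(yaw) Ry(pitch) Rx(roll)).
In Python, from rig import r, optics, ticket gives the robot as it stands.
- The arm moves only by the shell command python3 -m jog 'ROWS' [FORCE]. ROWS is text: rows parted by semicolons, each of 7 numbers parted by spaces: the closure in counts, from 0 (fully open) to 255 (shut), then the shift along the tool's x, y, z in mm, then the turn, a rotation vector about the tool's x, y, z in degrees. A call has 1 to 5 rows; each row shifts and turns the pose as measured when the row begins, along the tool's axes as they then stand; what a row does not reach is not made up. A row lasts 1/12 s, in which the tool goes at most 41.7 mm and 7.16 degrees, less where a joint would pass 70% of its speed; a pose out of reach is approached as far as the arm can. A call with a gripper value outside its range is refused whole. The fingers move at their own pace and stop on an object; FORCE is the grip in N (left out, the last holds). Time passes only in rows, so rows that do not move let the fingers close. It gives the time, the measured TCP pose, the force and the opening at its end, in the units of the state.
- r.sense(): the state, without advancing time (a new reading comes with each control period).
- optics.grab_frame(name): name is "side" or "top" or "wrist"; returns the picture (400x640x3 uint8, red, green, blue); there is no depth.
- optics.camera_info(name): a dict with "fx", "fy", "cx", "cy" (pixels), "world_from_camera" (4x4, takes a point from camera to world coordinates). Camera axes: x right, y down, z forward; pixel columns grow to the right and rows downward; lengths in mm; the calibration is good to about 2 mm. The wrist camera is an equidistant fisheye: a pixel r from the principal point sees the ray r / f radians off the axis. A picture is of the moment at which its call begins: read the wrist's pose just before it. camera_info takes no time and is no camera call; for the wrist camera it gives the pose at the moment of the call.
- ticket.sign_off(): hands the job in, once; it reports no verdict.
The state is a dict: "clock": time; "qpos": joint angles; "qvel": joint speeds; "joint_efforts": joint torques, N m; "eef_pos": TCP position; "tcp_rot": TCP orientation; "contact_force": force on the tool from outside, world axes, zero at the start; "wrist_torque": the same for the moment, N m; "opening": opening from 0.0 (shut) to 1.0 (fully open).
Only numpy, scipy, OpenCV 4.12 (cv2) and the standard library are available. Lean on these libraries where they do the work, as an engineer would, in place of code of your own. Each camera call takes 0.05 s, during which the arm holds its last target.

## Working session

There is one attempt and no reset: what is moved stays moved. The work goes in short steps, Python scripts to look and compute and a shell command to move; the robot and the scene stay as the last step left them, time stands still between calls to the robot, and variables do not carry over. Pictures are saved under pics/ and viewed, and the job is handed in when it is done.

```bash
ls; mkdir -p pics
python3 - <<'E'
from rig import r, optics, ticket
import cv2
s=r.sense();print(s['clock'],s['eef_pos'],s['tcp_rot'],r.pinch_z)
for n in('side','top','wrist'):
    c=optics.camera_info(n);print(n,c)
    cv2.imwrite(f'pics/{n}0.png',optics.grab_frame(n)[:,:,::-1])
E
```

```text
pics
0.0 [184.43487061 596.67788781 230.60005121] [-3.14027071e+00  1.21095496e-05  2.84182003e+00] -18.700000000000003
side {'fx': 461.6557267404797, 'fy': 461.6557267404797, 'cx': 333.0547381434048, 'cy': 201.14514698659147, 'world_from_camera': array([[ 9.88929648e-01, -1.00813337e-01,  1.08879853e-01,
         4.27572596e+02],
       [-1.48361746e-01, -6.58745569e-01,  7.37592752e-01,
        -6.90335187e+02],
       [-2.63506625e-03, -7.45580946e-01, -6.66409866e-01,
         6.61467315e+02],
       [ 0.00000000e+00,  0.00000000e+00,  0.00000000e+00,
         1.00000000e+00]])}
top {'fx': 444.63239438625146, 'fy': 444.63239438625146, 'cx': 320.37106526500366, 'cy': 200.0890853016344, 'world_from_camera': array([[ 2.41720652e-02, -9.91101635e-01,  1.30894077e-01,
         3.69705107e+02],
       [-9.99467364e-01, -2.68297257e-02, -1.85783406e-02,
         1.73304125e+01],
       [ 2.19248760e-02, -1.30375281e-01, -9.91222269e-01,
         1.04039792e+03],
       [ 0.00000000e+00,  0.00000000e+00,  0.00000000e+00,
         1.00000000e+00]])}
wrist {'fx': 309.70691628693146, 'fy': 309.70691628693146, 'cx': 318.2333837322786, 'cy': 200.26710544920977, 'world_from_camera': array([[ 2.95244968e-01,  9.02356937e-01,  3.13978290e-01,
         1.04802036e+02],
       [ 9.55421286e-01, -2.78585881e-01, -9.77756281e-02,
         6.21387429e+02],
       [-7.58597681e-04,  3.28849304e-01, -9.44382105e-01,
         3.72949820e+02],
       [ 0.00000000e+00,  0.00000000e+00,  0.00000000e+00,
         1.00000000e+00]])}
```

View pics/top0.png

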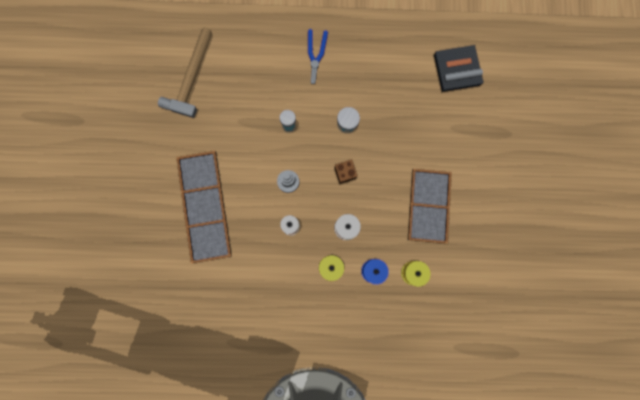

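View pics/side0.png

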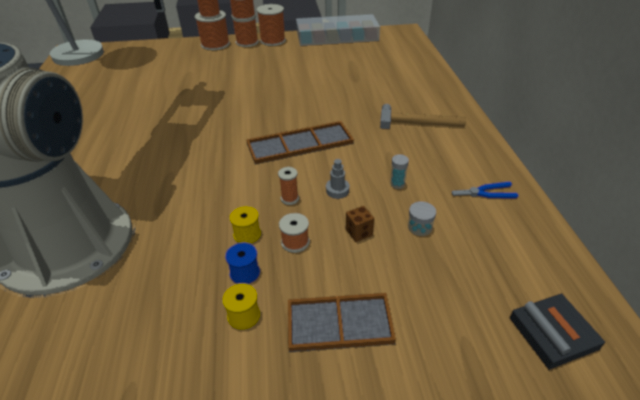

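View pics/wrist0.png

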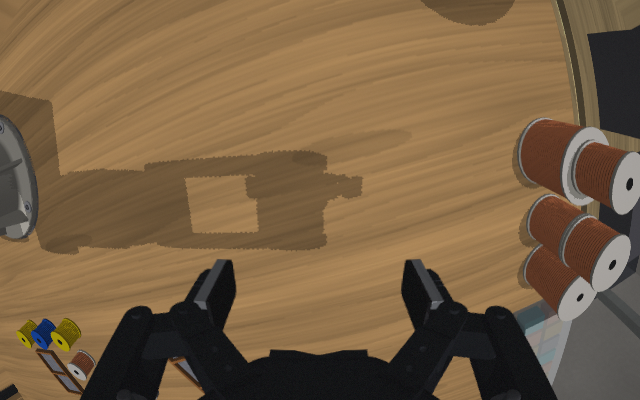

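The top picture shows:
- **Stock:** slim spool (289,224), broad spool (348,226), mandrel (288,181), block (346,171), slim jar (288,120), squat jar (348,119).
- **Trays:** long tray on the left at (204,207), short tray on the right at (430,206).
- **Look-alikes:** for the broad spool, yellow (332,268), blue (376,271) and yellow (418,273), plus big copper spools at the far side. For the squat jar, the slim jar (288,120). I choose the white-disc spool at (348,226) and the wider jar at (348,119).

Next I'll take close crops of both views.

Run:
```python
import cv2
t=cv2.imread('pics/top0.png');s=cv2.imread('pics/side0.png')
cv2.imwrite('pics/topc.png',cv2.resize(t[90:290,170:460],None,fx=2.75,fy=2.75,interpolation=cv2.INTER_CUBIC))
cv2.imwrite('pics/sidec.png',cv2.resize(s[115:355,220:460],None,fx=2.5,fy=2.5,interpolation=cv2.INTER_CUBIC))
```

```text
(no output)
```

View pics/topc.png

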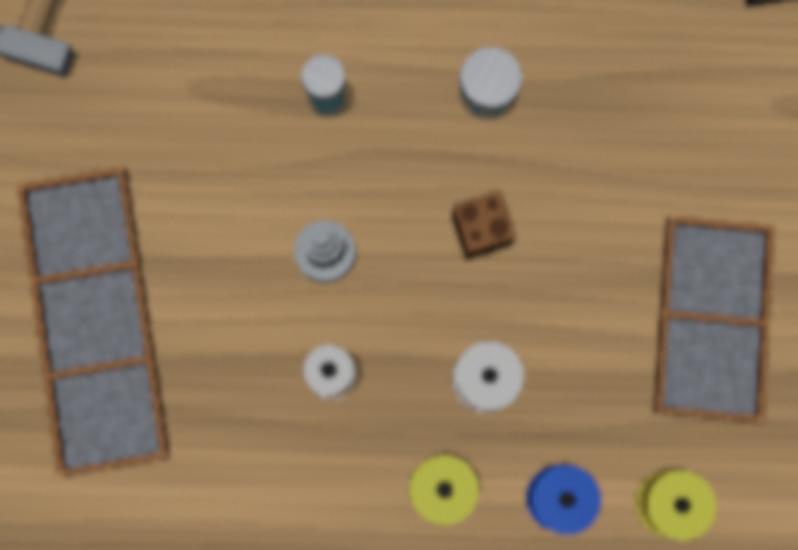

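View pics/sidec.png

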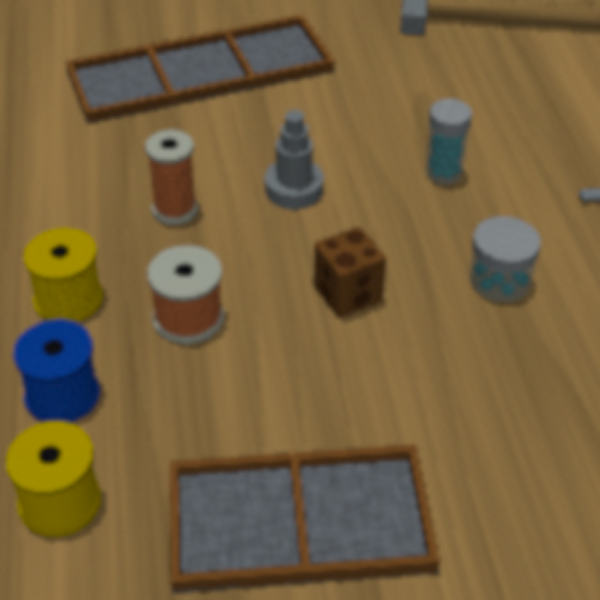

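```bash
cat > h.py <<'E'
import cv2,numpy as np
from rig import r,optics
def ray(n,u,v,c=None):
    c=c or optics.camera_info(n);T=np.array(c['world_from_camera'])
    x,y=(u-c['cx'])/c['fx'],(v-c['cy'])/c['fy']
    if n=='wrist':
        th=np.hypot(x,y);k=np.sin(th)/max(th,1e-9);d=np.array([x*k,y*k,np.cos(th)])
    else: d=np.array([x,y,1.])
    d=T[:3,:3]@d;return T[:3,3],d/np.linalg.norm(d)
def plane(n,u,v,z,c=None):
    o,d=ray(n,u,v,c);return o+d*(z-o[2])/d[2]
def tri(rays):
    A=sum(np.eye(3)-np.outer(d,d) for o,d in rays);b=sum((np.eye(3)-np.outer(d,d))@o for o,d in rays)
    p=np.linalg.solve(A,b);return p,[np.linalg.norm(np.cross(p-o,d)) for o,d in rays]
def blobs(m,amin=15):
    n,l,st,ce=cv2.connectedComponentsWithStats(m.astype(np.uint8))
    return [(st[i,4],tuple(np.round(ce[i],2)),tuple(st[i,:4])) for i in range(1,n) if st[i,4]>=amin]
E
python3 - <<'E'
from h import *
for n,roi in(('top',(150,90,470,290)),('side',(225,110,460,365))):
    im=cv2.imread(f'pics/{n}0.png');x0,y0,x1,y1=roi
    im2=cv2.resize(im[y0:y1,x0:x1],None,fx=4,fy=4,interpolation=cv2.INTER_CUBIC)
    hsv=cv2.cvtColor(im2,cv2.COLOR_BGR2HSV).astype(int);H,S,V=hsv[...,0],hsv[...,1],hsv[...,2]
    for k,m,a in(('white',(S<45)&(V>155),300),('felt/grey',(S<75)&(V>70)&(V<=155),500),('dark',(V<60),60),('brown',(H<12)&(S>120)&(V<130),300),('copper',(H<12)&(S>110)&(V>=100),300)):
        print(n,k)
        for A,c,b in blobs(m,a): print('  ',A//16,np.round((np.array(c)-1.5)/4+[x0,y0],2),np.array(b)//4+[x0,y0,0,0])
E
```

```text
top white
   343 [348.21 116.81] [337 107  22  20]
   165 [286.98 116.42] [279 110  15  14]
   441 [347.52 226.13] [335 214  25  25]
   205 [288.62 224.22] [280 215  17  19]
top felt/grey
   459 [176.46 105.93] [157  96  39  21]
   86 [288.08 124.21] [279 113  17  19]
   122 [346.35 126.32] [336 115  23  17]
   1083 [198.09 171.77] [179 154  37  36]
   419 [287.71 180.95] [276 170  23  23]
   1062 [430.54 188.32] [413 171  35  34]
   1121 [203.04 205.97] [184 188  38  37]
   1104 [428.48 222.81] [411 205  35  35]
   51 [295.59 228.32] [287 217  12  18]
   35 [289.05 224.  ] [285 220   8   8]
   54 [339.78 233.85] [334 220  21  20]
   1158 [208.1  240.86] [189 222  38  38]
   33 [347.64 226.04] [344 222   7   7]
   119 [374.54 271.4 ] [360 257  29  28]
top dark
   9 [445.01  90.1 ] [441  90   9   1]
   7 [194.26 112.43] [192 109   3   7]
   7 [289.03 224.  ] [288 223   3   3]
   7 [347.56 226.07] [346 225   3   3]
   8 [331.22 267.6 ] [330 266   3   3]
   8 [375.77 271.22] [374 270   3   3]
   8 [417.63 273.24] [416 272   3   3]
top brown
top copper
side white
   33 [287.64 173.47] [2
[... 696 characters left out ...]
56 322.82] [291 301  48  42]
side dark
   4 [306.   130.19] [303 129   6   1]
   7 [292.58 132.81] [288 132   8   2]
   4 [275.29 136.32] [272 136   5   1]
   15 [262.91 138.79] [253 137  18   4]
   93 [318.03 148.55] [289 141  61  13]
   57 [272.87 158.1 ] [256 154  32   7]
   8 [287.15 172.07] [285 171   4   2]
   12 [243.46 215.12] [241 214   5   3]
   356 [358.93 229.33] [346 216  26  24]
   14 [293.3  222.53] [291 221   5   3]
   25 [240.84 253.51] [238 251   6   5]
   29 [239.34 296.42] [236 294   6   5]
side brown
   268 [288.86 190.06] [281 178  16  22]
   294 [294.76 240.46] [282 231  25  18]
side copper
   30 [287.9  186.59] [285 181   6  13]
   74 [293.01 242.54] [285 236  15  13]
```

Run:
```python
from h import *
P={'slim':((289.03,224.0),(287.15,172.07)),'broad':((347.56,226.07),(293.3,222.53)),'mandreltip':((288.9,177.3),(338,160.2)),'squatlid':((348.2,117.3),(422.4,211.4)),'slimjarlid':((287.2,117.3),(400,160)),
'block':((345.3,170.3),(360.4,216)),
'LA':((198.09,171.77),(330.66,134.47)),'LB':((203.04,205.97),(299.65,140.75)),'LC':((208.1,240.86),(267.52,147.34)),'SA':((430.54,188.32),(364.16,319.24)),'SB':((428.48,222.81),(314.56,322.82))}
for k,(t,s) in P.items():
    p,e=tri([ray('top',*t),ray('side',*s)]);print(k,p.round(1),np.round(e,1),(plane('top',*t,4).round(1),plane('side',*s,4).round(1)) if k[0] in'LS' else '')
print('mandrel foot z16 side/top',plane('top',287.6,181.5,16).round(1))
```

```text
slim [443.5  66.2  71.3] [0.2 0.2] 
broad [443.9 -63.3  51. ] [0.3 0.3] 
mandreltip [547.1  69.   87.1] [3.3 3.3] 
squatlid [697.5 -61.4  42.2] [0.1 0.1] 
slimjarlid [686.2  78.7  65.4] [0.7 0.7] 
block [573.1 -56.8  42.9] [1.5 1.5] 
LA [566.  287.2   6.2] [0.3 0.3] (array([566.1, 287.7,   4. ]), array([566.8, 290.5,   4. ]))
LB [485.4 270.8   6.5] [0.4 0.4] (array([485.3, 271.4,   4. ]), array([486. , 274.5,   4. ]))
LC [404.8 254.5   6.5] [0.4 0.4] (array([404.5, 255. ,   4. ]), array([405.1, 258.1,   4. ]))
SA [ 541.9 -262.5    5.3] [0.3 0.3] (array([ 541.8, -262.8,    4. ]), array([ 542.4, -261.6,    4. ]))
SB [ 459.8 -256.9    5.3] [0.3 0.3] (array([ 459.6, -257.2,    4. ]), array([ 460.1, -256.1,    4. ]))
mandrel foot z16 side/top [546.6  75.6  16. ]
```

Top and side views triangulate well: the broad spool top measures 51 mm and the slim spool top 71 mm. Now I'll turn the tool square and move over the stock for a wrist look.

```bash
python3 -m jog '0 0 0 0 0 0 -6; 0 0 0 0 0 0 -6; 0 0 0 0 0 0 -5.2; 0 -24 -33 0 0 0 0; 0 -24 -33 0 0 0 0'
python3 -m jog '0 -24 -33 0 0 0 0; 0 -24 -33 0 0 0 0; 0 -24 -33 0 0 0 0; 0 -24 -33 0 0 0 0; 0 -24 -33 0 0 0 0'
python3 -m jog '0 -24 -33 0 0 0 0; 0 -24 -33 0 0 0 0; 0 -24 -33 0 0 0 0; 0 -24 -33 0 0 0 0; 0 -24 -33 0 0 0 0'
```

```text
clock: 0.57
eef_pos: [230.4, 534.2, 228.9]
tcp_rot: [-3.141, -0.002, -3.12]
contact_force: [2.3, 0.3, -0.0]
opening: 0.999
clock: 0.98
eef_pos: [355.3, 366.5, 227.5]
tcp_rot: [-3.14, -0.003, -3.115]
contact_force: [1.2, 0.0, 0.2]
opening: 0.999
clock: 1.4
eef_pos: [480.2, 199.6, 227.5]
tcp_rot: [-3.14, -0.002, -3.114]
contact_force: [1.1, 0.5, 0.5]
opening: 1.005
```

```bash
python3 -m jog '0 -28 -36 0 0 0 1.6; 0 -28 -36 0 0 0 0; 0 -28 -36 0 0 0 0; 0 -28 -36 0 0 0 0; 0 -20 -30 0 0 0 0'
python3 -m jog '0 0 0 0 0 0 0'
python3 - <<'E'
from h import *
s=r.sense();print(s['eef_pos'],s['tcp_rot'],s['qvel'].round(2) if hasattr(s['qvel'],'round') else s['qvel'])
print(optics.camera_info('wrist'))
cv2.imwrite('pics/wrist1.png',optics.grab_frame('wrist')[:,:,::-1])
E
```

```text
clock: 1.82
eef_pos: [603.0, 35.1, 227.1]
tcp_rot: [-3.14, -0.002, 3.139]
contact_force: [0.7, 0.8, 0.1]
opening: 0.996
clock: 1.9
eef_pos: [606.1, 29.9, 226.9]
tcp_rot: [-3.139, -0.0, 3.136]
contact_force: [-0.2, 0.7, -0.2]
opening: 1.001
[606.11540025  29.91515187 226.94435505] [-3.13862392e+00 -4.32766511e-04  3.13563544e+00] [ 0.02 -0.01  0.03  0.04  0.01  0.04]
{'fx': 309.70691628693146, 'fy': 309.70691628693146, 'cx': 318.2333837322786, 'cy': 200.26710544920977, 'world_from_camera': array([[ 5.84613900e-03,  9.44516666e-01,  3.28411465e-01,
         5.22679808e+02],
       [ 9.99978950e-01, -4.59749631e-03, -4.57841524e-03,
         3.03731917e+01],
       [-2.81451900e-03,  3.28431318e-01, -9.44523662e-01,
         3.69268610e+02],
       [ 0.00000000e+00,  0.00000000e+00,  0.00000000e+00,
         1.00000000e+00]])}
```

View pics/wrist1.png

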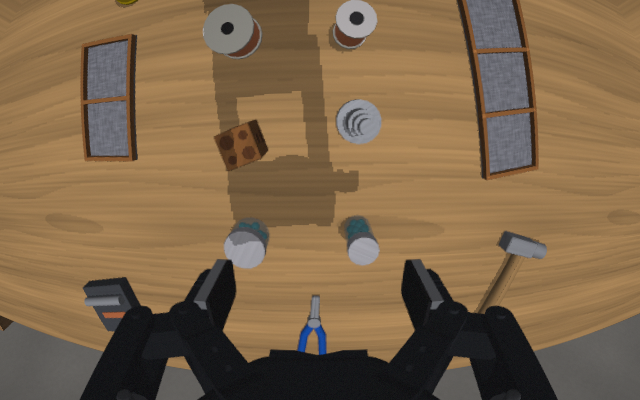

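The wrist picture shows broad spool (232,30), slim spool (355,20), mandrel (359,121), block (241,145), squat jar lid (246,249) and slim jar lid (362,250). The short tray is on the left and the long tray on the right. I'll take one close crop to choose and measure.

Run:
```python
from h import *
im=cv2.imread('pics/wrist1.png')
cv2.imwrite('pics/wc.png',cv2.resize(im[90:280,200:400],None,fx=3,fy=3,interpolation=cv2.INTER_CUBIC))
```

```text
(no output)
```

View pics/wc.png

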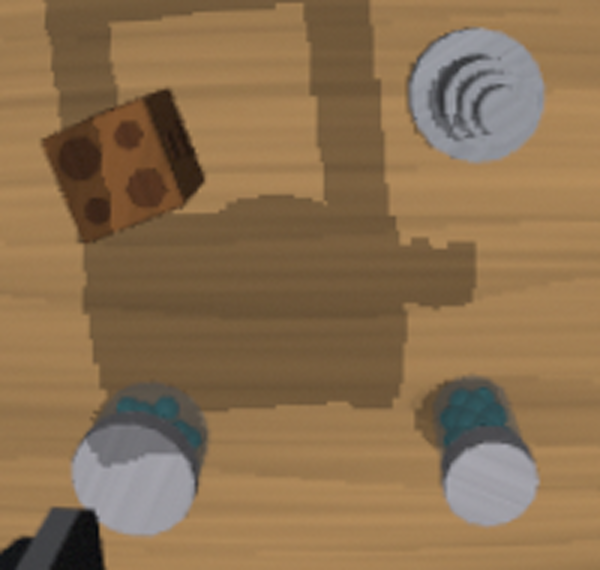

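Run:
```python
from h import *
T=np.array([[ 5.84613900e-03,9.44516666e-01,3.28411465e-01,522.679808],[9.99978950e-01,-4.59749631e-03,-4.57841524e-03,30.3731917],[-2.81451900e-03,3.28431318e-01,-9.44523662e-01,369.26861],[0,0,0,1]])
c=dict(fx=309.70691628693146,fy=309.70691628693146,cx=318.2333837322786,cy=200.26710544920977,world_from_camera=T)
q=lambda u,v:(u/3+200-.33,v/3+90-.33)
W={'slim':(356.5,18),'broad':(227,28),'squatlid':q(134,477),'slimjar':q(491,483),'mtip':q(491,107),'block':q(115.7,170)}
Tp={'slim':(289.03,224.0),'broad':(347.56,226.07),'squatlid':(348.2,117.3),'slimjar':(287.2,117.3),'mtip':(288.9,177.3),'block':(345.3,170.3)}
Sd={'slim':(287.15,172.07),'broad':(293.3,222.53),'squatlid':(422.4,211.4),'slimjar':(400,160),'mtip':(338,160.2),'block':(360.4,216)}
for k in W:
    p,e=tri([ray('wrist',*W[k],c),ray('top',*Tp[k]),ray('side',*Sd[k])]);print(k,p.round(1),np.round(e,1))
    p,e=tri([ray('wrist',*W[k],c),ray('side',*Sd[k])]);print('     w+s',p.round(1),np.round(e,1))
print('foot',plane('wrist',*q(477,95),16,c),'tip z82',plane('wrist',*q(491,107),82,c))
B=[plane('wrist',*q(*u),50,c)[:2] for u in((42,138),(147,95),(184,205),(90,242))]
print(np.round(B,1),np.mean(B,0))
for i in range(4):
    d=B[(i+1)%4]-B[i];print(np.linalg.norm(d).round(1),np.degrees(np.arctan2(d[1],d[0])).round(1))
```

```text
slim [443.8  66.3  70.9] [0.8 0.5 0.4]
     w+s [444.2  66.2  71.1] [0.5 0.5]
broad [444.3 -63.6  51.1] [1.  0.8 0.2]
     w+s [444.7 -63.8  51.4] [0.5 0.5]
squatlid [697.6 -61.4  42.5] [0.5 0.4 0.2]
     w+s [697.8 -61.5  42.6] [0.3 0.3]
slimjar [686.6  78.7  66. ] [1.2 1.3 0.4]
     w+s [687.5  78.9  65.8] [0.6 0.6]
mtip [547.7  69.9  86.5] [1.3 3.9 2.8]
     w+s [549.6  70.6  86.5] [0.9 0.9]
block [573.2 -57.2  43.4] [0.6 1.7 1.3]
     w+s [574.  -57.5  43.9] [0.4 0.4]
foot [550.66755662  75.21923042  16.        ] tip z82 [549.12238654  71.28194781  82.        ]
[[559.9 -82.8]
 [546.4 -43. ]
 [585.9 -31.6]
 [598.7 -67.4]] [572.7304124  -56.20807433]
42.0 108.7
41.2 16.1
38.0 -70.4
41.8 -158.4
```

Positions agree to about 2 mm. The block's yaw is about 18°. First the mandrel at (549,73).

```bash
python3 -m jog '0 29 22 0 0 0 0.3; 0 28 21 10 0 0 0; 0 0 0 40 0 0 0; 0 0 0 40 0 0 0; 0 0 0 0 0 0 0' 60
```

```text
clock: 2.37
eef_pos: [545.3, 78.1, 135.9]
tcp_rot: [3.141, 0.001, 3.126]
contact_force: [-1.6, 0.1, -0.7]
opening: 1.001
```

```bash
python3 -m jog '0 -3.5 -5 20 0 0 -0.9; 0 0 0 35 0 0 0; 0 0 0 35 0 0 0; 0 0 0 15 0 0 0; 0 0 0 0 0 0 0'
```

```text
clock: 2.78
eef_pos: [550.3, 77.0, 33.5]
tcp_rot: [3.14, 0.004, -3.137]
contact_force: [-0.5, 0.9, 1.6]
opening: 1.0
```

```bash
python3 -m jog '0 0 -1.5 11 0 0 0; 0 0 0 0 0 0 0; 200 0 0 0 0 0 0; 255 0 0 0 0 0 0; 255 0 0 0 0 0 0' 60; python3 -m jog '255 0 0 0 0 0 0;255 0 0 0 0 0 0;255 0 0 0 0 0 0'
```

```text
clock: 3.2
eef_pos: [553.6, 76.9, 27.6]
tcp_rot: [3.139, 0.009, -3.136]
contact_force: [-0.1, 0.1, 1.1]
opening: 0.605
clock: 3.45
eef_pos: [555.0, 77.0, 30.0]
tcp_rot: [3.139, 0.012, -3.136]
contact_force: [-0.4, 0.1, -3.3]
opening: 0.353
```

Run:
```python
from h import *
im=np.hstack([optics.grab_frame('wrist')[:,:,::-1]]);cv2.imwrite('pics/m1.png',im)
print(r.sense()['opening'])
```

```text
0.35651262242416043
```

View pics/m1.png

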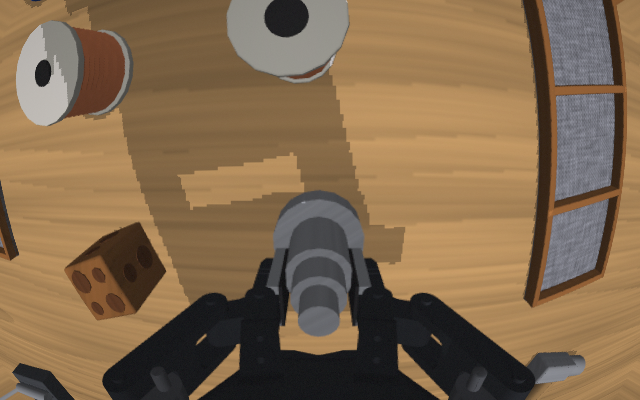

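The wrist picture shows the mandrel centred in the jaws at (318,290). The opening of 0.356 × 85 = 30 mm matches the 32 mm grip section. I'll write a helper for distances and lift.

```bash
cat > d.py <<'E'
import sys,numpy as np
from scipy.spatial.transform import Rotation as R
from rig import r
x,y,z,yaw=map(float,sys.argv[1:5])  # yaw deg
s=r.sense();A=R.from_euler('xyz',s['tcp_rot']);G=R.from_euler('xyz',[np.pi,0,np.radians(yaw)])
print('now',np.round(s['eef_pos'],1),np.round(s['tcp_rot'],3),'F',np.round(s['contact_force'],1),'op',round(s['opening'],3),'qv',np.abs(s['qvel']).max().round(2),'t',round(s['clock'],2))
print('shift',A.inv().apply(np.array([x,y,z])-s['eef_pos']).round(1),'turn',np.degrees((A.inv()*G).as_rotvec()).round(2))
E
python3 -m jog '255 0 0 -40 0 0 0; 255 0 0 -40 0 0 0; 255 0 0 -20 0 0 0;255 0 0 0 0 0 0'; python3 d.py 485.4 271 130 180
```

```text
clock: 3.83
eef_pos: [549.9, 76.1, 128.7]
tcp_rot: [3.14, 0.001, -3.136]
contact_force: [1.0, 0.3, -3.7]
opening: 0.353
now [549.9  76.1 128.7] [ 3.140e+00  1.000e-03 -3.136e+00] F [ 1.   0.3 -3.7] op 0.353 qv 0.03 t 3.83
shift [ 63.5 195.2  -1.1] turn [0.08 0.05 0.29]
```

```bash
python3 -m jog '255 11 33 0 0 0 0.3; 255 11 33 0 0 0 0; 255 11 33 0 0 0 0;255 11 33 0 0 0 0;255 11 33 0 0 0 0'; python3 -m jog '255 7 22 0 0 0 0; 255 0 0 0 0 0 0; 255 0 0 0 0 0 0'; python3 d.py 485.4 271 34 180
python3 - <<'E'
from h import *
cv2.imwrite('pics/m2.png',optics.grab_frame('wrist')[:,:,::-1])
c=optics.camera_info('wrist');np.save('m2c.npy',c,allow_pickle=True)
E
```

```text
clock: 4.25
eef_pos: [494.5, 239.8, 124.8]
tcp_rot: [-3.141, 0.002, 3.131]
contact_force: [1.5, 0.6, -3.6]
opening: 0.356
clock: 4.5
eef_pos: [482.6, 267.8, 119.8]
tcp_rot: [-3.14, -0.003, 3.137]
contact_force: [-0.3, -0.3, -4.4]
opening: 0.35
now [482.6 267.8 119.8] [-3.140e+00 -3.000e-03  3.137e+00] F [-0.3 -0.3 -4.4] op 0.35 qv 0.04 t 4.5
shift [-3.   3.4 85.8] turn [-0.1  -0.16 -0.29]
```

View pics/m2.png

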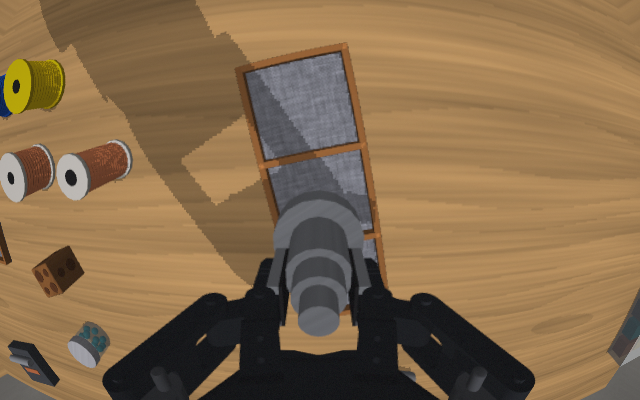

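The picture shows the mandrel held over the long tray. The front divider runs from (262,164) to (362,146), and the outer corners are at (238,70) and (346,44). I'll check the tray with these points.

Run:
```python
from h import *
c=np.load('m2c.npy',allow_pickle=True).item()
for u in((262,164),(362,146),(312,155),(238,70),(346,44),(382,236)): print(u,plane('wrist',*u,14,c).round(1))
```

```text
(262, 164) [453.1 220.4  14. ]
(362, 146) [438.6 302.6  14. ]
(312, 155) [446.1 261.9  14. ]
(238, 70) [374.7 203.3  14. ]
(346, 44) [356.  289.2  14. ]
(382, 236) [519.4 324.   14. ]
```

```bash
python3 -m jog '255 -3 3.5 25 0 0 0; 255 0 0 30 0 0 0; 255 0 0 17 0 0 0; 255 0 0 5 0 0 0;255 0 0 0 0 0 0'; python3 d.py 485.4 271 34 180
```

```text
clock: 4.97
eef_pos: [486.8, 266.4, 38.0]
tcp_rot: [-3.139, -0.003, 3.132]
contact_force: [0.1, -0.4, -2.8]
opening: 0.348
now [486.8 266.4  38. ] [-3.139e+00 -3.000e-03  3.132e+00] F [ 0.1 -0.4 -2.8] op 0.348 qv 0.02 t 4.97
shift [1.5 4.6 4. ] turn [-0.16 -0.18 -0.53]
```

```bash
python3 -m jog '255 1.5 4.5 2 0 0 0; 255 0 0 1.5 0 0 0; 255 0 0 1 0 0 0'; python3 d.py 485.4 271 33 180
```

```text
clock: 5.22
eef_pos: [486.4, 269.8, 34.3]
tcp_rot: [-3.139, -0.003, 3.13]
contact_force: [-0.8, -0.7, -4.1]
opening: 0.351
now [486.4 269.8  34.3] [-3.139e+00 -3.000e-03  3.130e+00] F [-0.8 -0.7 -4.1] op 0.351 qv 0.02 t 5.22
shift [1.  1.2 1.3] turn [-0.16 -0.16 -0.67]
```

```bash
python3 -m jog '255 0 0 2 0 0 0; 255 0 0 1.5 0 0 0'; python3 d.py 485.4 271 33 180
```

```text
clock: 5.38
eef_pos: [486.6, 270.0, 33.4]
tcp_rot: [-3.139, -0.002, 3.13]
contact_force: [-7.5, -3.1, 18.5]
opening: 0.351
now [486.6 270.   33.4] [-3.139e+00 -2.000e-03  3.130e+00] F [-7.5 -3.1 18.5] op 0.351 qv 0.0 t 5.38
shift [1.3 1.  0.4] turn [-0.12 -0.12 -0.68]
```

Seated at 18 N. I'll open and rise.

```bash
python3 -m jog '120 0 0 0 0 0 0; 0 0 0 0 0 0 0;0 0 0 0 0 0 0;0 0 0 0 0 0 0'; python3 -m jog '0 0 0 -30 0 0 0;0 0 0 -40 0 0 0; 0 0 0 -40 0 0 0'; python3 d.py 444 66.3 130 180
python3 - <<'E'
from h import *
cv2.imwrite('pics/m3.png',optics.grab_frame('wrist')[:,:,::-1])
t=optics.grab_frame('top')[:,:,::-1];cv2.imwrite('pics/m3t.png',t)
E
```

```text
clock: 5.72
eef_pos: [489.3, 271.6, 37.1]
tcp_rot: [3.14, 0.004, 3.13]
contact_force: [-1.2, 0.3, -0.4]
opening: 0.899
clock: 5.97
eef_pos: [484.6, 269.1, 142.7]
tcp_rot: [-3.136, -0.008, 3.13]
contact_force: [1.6, -0.1, -1.1]
opening: 1.001
now [484.6 269.1 142.7] [-3.136 -0.008  3.13 ] F [ 1.6 -0.1 -1.1] op 1.001 qv 1.01 t 5.97
shift [  38.2 -203.2   14.1] turn [-0.31 -0.45 -0.65]
```

View pics/m3.png

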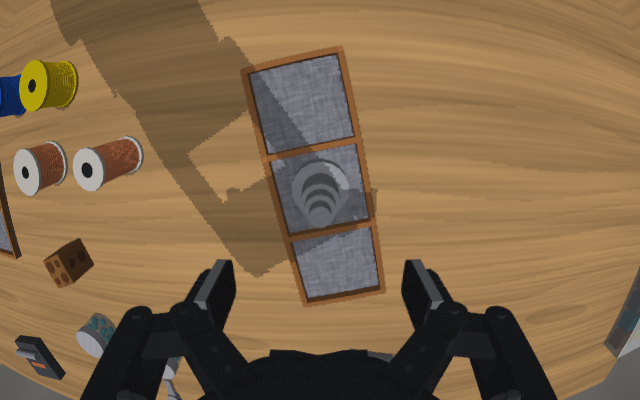

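The mandrel stands in the middle pocket at (320,188). Next is the slim spool.

```bash
python3 -m jog '0 7 -38 0 0 0 0; 0 7 -38 0 0 0 -0.7; 0 7 -38 0 0 0 0;0 7 -38 0 0 0 0;0 6 -34 0 0 0 0'; python3 -m jog '0 0 -12 0 0 0 0; 0 0 0 0 0 0 0;0 0 0 0 0 0 0'; python3 d.py 444 66.3 24 180
```

```text
clock: 6.48
eef_pos: [458.1, 87.4, 149.9]
tcp_rot: [3.134, 0.016, -3.131]
contact_force: [0.4, -0.0, -0.7]
opening: 0.996
clock: 6.73
eef_pos: [455.9, 69.3, 149.1]
tcp_rot: [3.136, 0.015, -3.137]
contact_force: [0.0, 0.1, 0.1]
opening: 1.0
now [455.9  69.3 149.1] [ 3.136  0.015 -3.137] F [0.  0.1 0.1] op 1.0 qv 0.02 t 6.73
shift [ 13.9  -3.7 124.9] turn [0.34 0.88 0.29]
```

```bash
python3 -m jog '0 14 -3.5 20 0.3 0.9 0.3; 0 0 0 20 0 0 0; 0 0 0 0 0 0 0'; python3 d.py 444 66.3 24 180
```

```text
clock: 6.98
eef_pos: [444.6, 68.0, 108.9]
tcp_rot: [3.14, 0.004, 3.141]
contact_force: [-1.4, -0.3, -1.3]
opening: 1.004
now [444.6  68.  108.9] [3.14  0.004 3.141] F [-1.4 -0.3 -1.3] op 1.004 qv 0.07 t 6.98
shift [ 1.  -1.9 84.9] turn [ 0.1   0.26 -0.03]
```

```bash
python3 -m jog '0 1 -2 30 0 0.3 0; 0 0 0 35 0 0 0; 0 0 0 17 0 0 0;0 0 0 4 0 0 0;0 0 0 0 0 0 0'; python3 d.py 444 66.3 24 180
```

```text
clock: 7.4
eef_pos: [448.4, 71.5, 22.3]
tcp_rot: [3.138, 0.004, -3.137]
contact_force: [-0.4, 0.3, -1.0]
opening: 1.001
now [448.4  71.5  22.3] [ 3.138  0.004 -3.137] F [-0.4  0.3 -1. ] op 1.001 qv 0.02 t 7.4
shift [ 4.4 -5.2 -1.7] turn [0.19 0.24 0.26]
```

```bash
python3 -m jog '0 4.5 -5 -3 0 0 0.2; 255 0 0 0 0 0 0; 255 0 0 0 0 0 0;255 0 0 0 0 0 0;255 0 0 0 0 0 0' 45; python3 -m jog '255 0 0 0 0 0 0;255 0 0 0 0 0 0'; python3 d.py 444 66.3 130 180
```

```text
clock: 7.82
eef_pos: [446.7, 67.6, 30.2]
tcp_rot: [3.137, 0.01, -3.139]
contact_force: [-3.4, 0.3, 20.2]
opening: 0.457
clock: 7.98
eef_pos: [447.4, 67.6, 31.3]
tcp_rot: [3.137, 0.012, -3.14]
contact_force: [0.3, -0.8, -1.8]
opening: 0.456
now [447.4  67.6  31.3] [ 3.137  0.012 -3.14 ] F [ 0.3 -0.8 -1.8] op 0.456 qv 0.01 t 7.98
shift [  2.2  -0.9 -98.8] turn [0.26 0.71 0.11]
```

```bash
python3 -m jog '255 0 0 -40 0 0.7 0; 255 0 0 -40 0 0 0; 255 0 0 -15 0 0 0;255 0 0 0 0 0 0'; python3 d.py 404.8 254.5 125 180
```

```text
clock: 8.32
eef_pos: [444.4, 66.7, 126.8]
tcp_rot: [3.138, -0.009, -3.14]
contact_force: [0.5, 0.2, -1.8]
opening: 0.456
now [444.4  66.7 126.8] [ 3.138 -0.009 -3.14 ] F [ 0.5  0.2 -1.8] op 0.456 qv 0.01 t 8.32
shift [ 39.3 187.8   2.8] turn [ 0.19 -0.53  0.09]
```

Run:
```python
from h import *
cv2.imwrite('pics/s1.png',optics.grab_frame('wrist')[:,:,::-1])
```

```text
(no output)
```

View pics/s1.png

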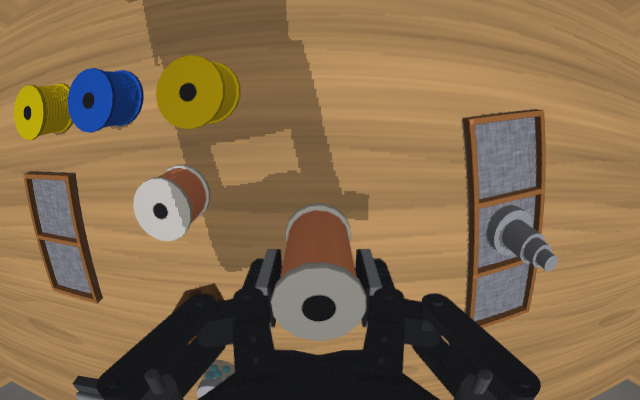

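The picture shows the slim spool upright in the jaws at (319,270), with the mandrel standing in the tray at (515,235). Next I carry the spool to the front end pocket.

```bash
python3 -m jog '255 7 36 0 0 -0.5 0; 255 8 36 0 0 0 0; 255 8 36 0 0 0 0;255 8 36 0 0 0 0;255 5 30 0 0 0 0'; python3 -m jog '255 0 8 0 0 0 0; 255 0 0 0 0 0 0;255 0 0 0 0 0 0'; python3 d.py 404.8 254.5 40 180
```

```text
clock: 8.78
eef_pos: [406.1, 239.8, 120.4]
tcp_rot: [-3.141, -0.004, 3.131]
contact_force: [0.8, 0.5, -1.9]
opening: 0.457
clock: 9.03
eef_pos: [402.9, 252.1, 115.8]
tcp_rot: [-3.14, -0.008, 3.137]
contact_force: [-0.3, 0.7, -2.1]
opening: 0.457
now [402.9 252.1 115.8] [-3.14  -0.008  3.137] F [-0.3  0.7 -2.1] op 0.457 qv 0.03 t 9.03
shift [-2.4  2.5 75.8] turn [-0.11 -0.46 -0.24]
```

```bash
python3 -m jog '255 -2.4 2.5 25 0 -0.5 -0.2; 255 0 0 30 0 0 0; 255 0 0 13 0 0 0;255 0 0 3 0 0 0;255 0 0 0 0 0 0'; python3 d.py 404.8 254.5 35 180
```

```text
clock: 9.45
eef_pos: [405.1, 248.4, 40.0]
tcp_rot: [-3.137, -0.001, 3.138]
contact_force: [0.0, -0.6, -2.1]
opening: 0.459
now [405.1 248.4  40. ] [-3.137e+00 -1.000e-03  3.138e+00] F [ 0.  -0.6 -2.1] op 0.459 qv 0.03 t 9.45
shift [0.3 6.2 4.9] turn [-0.27 -0.07 -0.21]
```

```bash
python3 -m jog '255 0 6 2 -0.3 0 0; 255 0 0 2 0 0 0; 255 0 0 1.5 0 0 0;255 0 0 1.5 0 0 0'; python3 d.py 404.8 254.5 33 180
```

```text
clock: 9.78
eef_pos: [406.5, 253.4, 34.3]
tcp_rot: [3.14, 0.0, 3.135]
contact_force: [-6.0, -1.5, 21.9]
opening: 0.459
now [406.5 253.4  34.3] [3.14  0.    3.135] F [-6.  -1.5 21.9] op 0.459 qv 0.01 t 9.78
shift [1.7 1.1 1.3] turn [ 0.11  0.   -0.38]
```

```bash
python3 -m jog '120 0 0 0 0 0 0; 0 0 0 0 0 0 0;0 0 0 0 0 0 0;0 0 0 0 0 0 0'; python3 -m jog '0 0 0 -35 0 0 0;0 0 0 -40 0 0 0; 0 0 0 -30 0 0 0; 0 0 0 0 0 0 0'; python3 d.py 573 -57 130 180
python3 - <<'E'
from h import *
cv2.imwrite('pics/s2.png',optics.grab_frame('wrist')[:,:,::-1])
E
```

```text
clock: 10.12
eef_pos: [408.1, 254.4, 36.1]
tcp_rot: [3.137, 0.004, 3.135]
contact_force: [-0.1, -0.2, 0.6]
opening: 0.93
clock: 10.45
eef_pos: [406.4, 253.4, 143.2]
tcp_rot: [3.141, -0.001, 3.136]
contact_force: [0.8, 0.4, 0.6]
opening: 1.004
now [406.4 253.4 143.2] [ 3.141e+00 -1.000e-03  3.136e+00] F [0.8 0.4 0.6] op 1.004 qv 0.05 t 10.45
shift [-168.4 -309.4   12.7] turn [ 0.05 -0.08 -0.32]
```

View pics/s2.png

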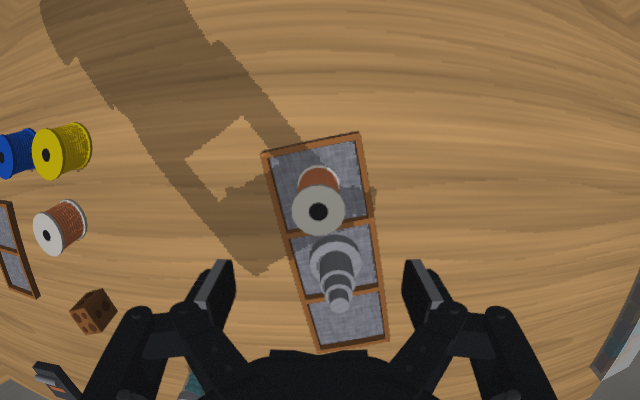

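Both pieces stand in their pockets: spool at (318,190), mandrel at (335,265). Next is the block.

```bash
python3 -m jog '0 -18 -33 0 0 0 0;0 -18 -33 0 0 0 0;0 -18 -33 0 0 0 0;0 -18 -33 0 0 0 0;0 -18 -33 0 0 0 0'; python3 -m jog '0 -18 -33 0 0 0 0;0 -18 -33 0 0 0 0;0 -18 -33 0 0 0 0;0 -18 -33 0 0 0 0;0 0 0 0 0 0 0';python3 d.py 573 -57 130 198.5
```

```text
clock: 10.92
eef_pos: [494.4, 88.1, 138.3]
tcp_rot: [3.139, -0.003, -3.135]
contact_force: [1.7, 1.0, 0.1]
opening: 1.002
clock: 11.33
eef_pos: [569.8, -55.9, 131.4]
tcp_rot: [3.14, -0.006, -3.137]
contact_force: [-0.6, 0.3, 0.6]
opening: 1.006
now [569.8 -55.9 131.4] [ 3.14  -0.006 -3.137] F [-0.6  0.3  0.6] op 1.006 qv 0.07 t 11.33
shift [-3.2 -1.2  1.3] turn [  0.12  -0.35 -18.25]
```

```bash
python3 -m jog '0 0 0 0 0 0 -6;0 0 0 0 0 0 -6;0 0 0 0 0 0 -6;0 0 0 0 0 0 0'; python3 d.py 573 -57 20 198.5
python3 - <<'E'
from h import *
cv2.imwrite('pics/b1.png',optics.grab_frame('wrist')[:,:,::-1]);np.save('b1c.npy',optics.camera_info('wrist'),allow_pickle=True)
E
```

```text
clock: 11.67
eef_pos: [567.8, -59.1, 124.9]
tcp_rot: [3.135, -0.012, -2.816]
contact_force: [-0.1, -0.7, -0.1]
opening: 0.999
now [567.8 -59.1 124.9] [ 3.135 -0.012 -2.816] F [-0.1 -0.7 -0.1] op 0.999 qv 0.14 t 11.67
shift [ -6.9  -0.3 104.9] turn [ 0.35 -0.7   0.15]
```

View pics/b1.png

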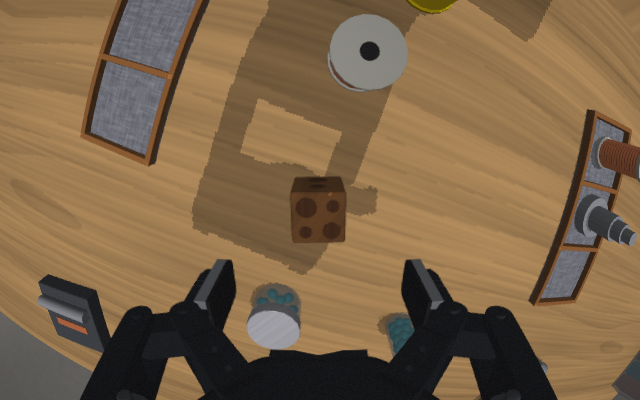

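The block sits square to the jaws, top face centred at (319,217). Descending.

```bash
python3 -m jog '0 -7 0 20 0.3 -0.7 0;0 0 0 35 0 0 0;0 0 0 30 0 0 0;0 0 0 8 0 0 0;0 0 0 0 0 0 0'; python3 d.py 573 -57 20 198.5
```

```text
clock: 12.13
eef_pos: [574.3, -55.2, 28.0]
tcp_rot: [3.141, 0.002, -2.84]
contact_force: [0.2, -0.2, 0.4]
opening: 1.0
now [574.3 -55.2  28. ] [ 3.141e+00  2.000e-03 -2.840e+00] F [ 0.2 -0.2  0.4] op 1.0 qv 0.03 t 12.13
shift [ 1.8 -1.3  8. ] turn [ 0.01  0.1  -1.2 ]
```

```bash
python3 -m jog '0 2 -1.5 9 0 0 -1.2;255 0 0 0 0 0 0; 255 0 0 0 0 0 0;255 0 0 0 0 0 0;255 0 0 0 0 0 0' 45; python3 -m jog '255 0 0 0 0 0 0;255 0 0 0 0 0 0'; python3 d.py 573 -57 130 198.5
```

```text
clock: 12.55
eef_pos: [574.2, -57.2, 21.6]
tcp_rot: [-3.141, 0.004, -2.82]
contact_force: [-0.7, 0.3, 0.0]
opening: 0.484
clock: 12.72
eef_pos: [575.5, -57.3, 23.3]
tcp_rot: [-3.14, 0.007, -2.821]
contact_force: [-0.4, 0.8, -1.0]
opening: 0.483
now [575.5 -57.3  23.3] [-3.14   0.007 -2.821] F [-0.4  0.8 -1. ] op 0.483 qv 0.01 t 12.72
shift [   1.5    0.9 -106.7] turn [-0.12  0.39 -0.12]
```

```bash
python3 -m jog '255 0 0 -40 0 0.4 0; 255 0 0 -40 0 0 0; 255 0 0 -20 0 0 0;255 0 0 0 0 0 0'; python3 d.py 566 287 130 198.5
```

```text
clock: 13.05
eef_pos: [573.7, -57.2, 125.9]
tcp_rot: [-3.141, -0.005, -2.821]
contact_force: [0.6, -0.1, -0.5]
opening: 0.486
now [573.7 -57.2 125.9] [-3.141 -0.005 -2.821] F [ 0.6 -0.1 -0.5] op 0.486 qv 0.02 t 13.05
shift [-101.   329.1   -4.7] turn [-0.01 -0.26 -0.15]
```

```bash
python3 -m jog '255 -11 35 -2 0 0 0; 255 -11 35 -2 0 0 0; 255 -11 35 0 0 0 0;255 -11 35 0 0 0 0;255 -11 35 0 0 0 0';python3 -m jog '255 -11 35 -1 0 0 0; 255 -11 35 -1 0 0 0; 255 -11 35 0 0 0 0;255 -7 22 0 0 0 0;255 0 0 0 0 0 0'; python3 d.py 566 287 130 198.5
```

```text
clock: 13.47
eef_pos: [573.0, 125.2, 130.9]
tcp_rot: [-3.138, 0.001, -2.832]
contact_force: [0.5, -0.1, -0.6]
opening: 0.489
clock: 13.88
eef_pos: [569.6, 271.0, 128.9]
tcp_rot: [-3.139, 0.001, -2.829]
contact_force: [0.6, -0.6, -1.4]
opening: 0.485
now [569.6 271.  128.9] [-3.139e+00  1.000e-03 -2.829e+00] F [ 0.6 -0.6 -1.4] op 0.485 qv 0.02 t 13.88
shift [-1.5 16.3 -1.1] turn [-0.13  0.06 -0.61]
```

```bash
python3 -m jog '255 -1.5 16 20 0 0 0;255 0 0 30 0 0 0;255 0 0 30 0 0 0;255 0 0 8 0 0 0;255 0 0 0 0 0 0'; python3 d.py 566 287 27 198.5
```

```text
clock: 14.3
eef_pos: [565.8, 288.3, 36.7]
tcp_rot: [-3.139, 0.003, -2.825]
contact_force: [-0.4, -0.1, -1.4]
opening: 0.485
now [565.8 288.3  36.7] [-3.139e+00  3.000e-03 -2.825e+00] F [-0.4 -0.1 -1.4] op 0.485 qv 0.02 t 14.3
shift [ 0.3 -1.3  9.7] turn [-0.15  0.16 -0.37]
```

Run:
```python
from h import *
cv2.imwrite('pics/b2.png',optics.grab_frame('wrist')[:,:,::-1])
```

```text
(no output)
```

View pics/b2.png

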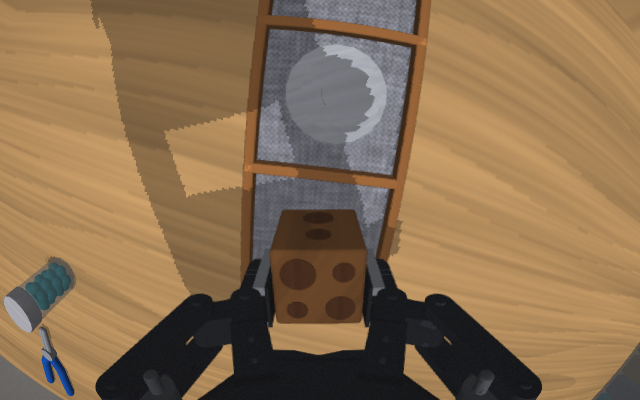

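The block at (318,280) hangs over the rear pocket clear of the divider at y≈175. Lowering.

```bash
python3 -m jog '255 0 -1 5 0 0 0;255 0 0 3 0 0 0;255 0 0 2 0 0 0'; python3 d.py 566 287 26 198.5
```

```text
clock: 14.6
eef_pos: [568.3, 286.6, 30.0]
tcp_rot: [-3.139, 0.006, -2.827]
contact_force: [-1.2, -0.3, -1.1]
opening: 0.481
now [568.3 286.6  30. ] [-3.139  0.006 -2.827] F [-1.2 -0.3 -1.1] op 0.481 qv 0.04 t 14.6
shift [2.  1.1 4. ] turn [-0.13  0.36 -0.47]
```

```bash
python3 -m jog '255 2 1 2 0 0.4 0;255 0 0 2 0 0 0;255 0 0 1.5 0 0 0'; python3 d.py 566 287 26 198.5
```

```text
clock: 14.85
eef_pos: [567.6, 287.1, 26.5]
tcp_rot: [-3.14, 0.003, -2.828]
contact_force: [-0.2, -0.4, -0.6]
opening: 0.484
now [567.6 287.1  26.5] [-3.140e+00  3.000e-03 -2.828e+00] F [-0.2 -0.4 -0.6] op 0.484 qv 0.02 t 14.85
shift [1.5 0.4 0.5] turn [-0.1   0.15 -0.53]
```

```bash
python3 -m jog '255 0 0 1.5 0 0 0;255 0 0 1.5 0 0 0'; python3 d.py 566 287 26 198.5
```

```text
clock: 15.02
eef_pos: [567.9, 287.3, 25.4]
tcp_rot: [-3.14, 0.003, -2.828]
contact_force: [-10.0, -4.4, 30.4]
opening: 0.482
now [567.9 287.3  25.4] [-3.140e+00  3.000e-03 -2.828e+00] F [-10.   -4.4  30.4] op 0.482 qv 0.0 t 15.02
shift [ 1.9  0.4 -0.6] turn [-0.09  0.18 -0.52]
```

```bash
python3 -m jog '120 0 0 -0.5 0 0 0; 0 0 0 0 0 0 0;0 0 0 0 0 0 0;0 0 0 0 0 0 0'; python3 -m jog '0 0 0 -40 0 0 0;0 0 0 -40 0 0 0; 0 0 0 -40 0 0 6; 0 0 0 0 0 0 6; 0 0 0 0 0 0 6'; python3 d.py 696 -61 135 180
python3 - <<'E'
from h import *
cv2.imwrite('pics/b3.png',optics.grab_frame('wrist')[:,:,::-1])
E
```

```text
clock: 15.35
eef_pos: [568.8, 287.8, 27.2]
tcp_rot: [-3.14, 0.005, -2.828]
contact_force: [0.4, 0.4, 0.1]
opening: 0.928
clock: 15.77
eef_pos: [566.4, 287.1, 148.9]
tcp_rot: [-3.139, -0.0, 3.134]
contact_force: [-0.7, -0.4, -0.6]
opening: 1.0
now [566.4 287.1 148.9] [-3.139 -0.     3.134] F [-0.7 -0.4 -0.6] op 1.0 qv 1.31 t 15.77
shift [-132.4 -347.    14.7] turn [-0.15 -0.02 -0.46]
```

View pics/b3.png

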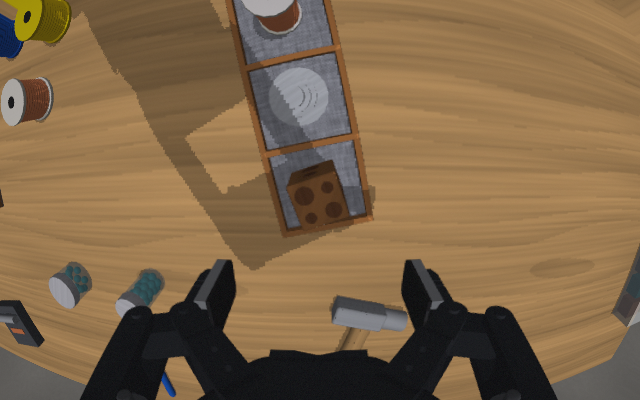

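The block sits in the rear pocket at (318,195), so the long tray is full. Next is the squat jar.

```bash
python3 -m jog '0 -14 -36 0 0 0 -1;0 -14 -36 0 0 0 -1;0 -14 -36 0 0 0 0;0 -14 -36 0 0 0 0;0 -14 -36 0 0 0 0'; python3 d.py 696 -61 135 180; python3 -m jog '0 -13 -36 0 0 0 0;0 -13 -36 0 0 0 0;0 -13 -36 0 0 0 0;0 -13 -36 0 0 0 0;0 0 0 0 0 0 0';python3 d.py 696 -61 130 180
python3 - <<'E'
from h import *
cv2.imwrite('pics/j1.png',optics.grab_frame('wrist')[:,:,::-1])
E
```

```text
clock: 16.23
eef_pos: [640.0, 110.8, 149.3]
tcp_rot: [3.14, 0.002, -3.099]
contact_force: [-0.6, 0.8, -0.5]
opening: 1.001
now [640.  110.8 149.3] [ 3.140e+00  2.000e-03 -3.099e+00] F [-0.6  0.8 -0.5] op 1.001 qv 0.77 t 16.23
shift [ -48.6 -174.    14.2] turn [0.08 0.12 2.47]
clock: 16.65
eef_pos: [701.8, -44.4, 146.1]
tcp_rot: [-3.141, 0.001, -3.087]
contact_force: [-0.5, 0.3, 1.1]
opening: 1.002
now [701.8 -44.4 146.1] [-3.141e+00  1.000e-03 -3.087e+00] F [-0.5  0.3  1.1] op 1.002 qv 0.04 t 16.65
shift [  6.7 -16.2  16.1] turn [-0.03  0.05  3.13]
```

View pics/j1.png

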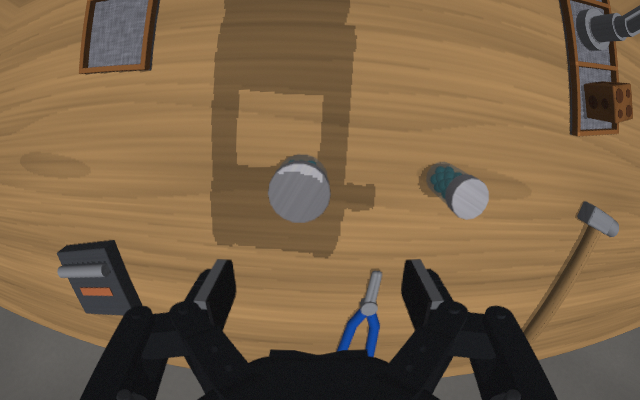

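The squat jar lid is at (299,191) and the slim jar at (469,197). I'll measure both here.

Run:
```python
from h import *
print(plane('wrist',299,191,48).round(1),plane('wrist',469,198,70).round(1))
p,e=tri([ray('wrist',299,191),ray('top',348.2,117.3),ray('side',422.4,211.4)]);print(p.round(1),e)
```

```text
[693.3 -58.4  48. ] [684.3  78.8  70. ]
[697.1 -60.2  41. ] [np.float64(2.0623235974951575), np.float64(1.4025409994052949), np.float64(0.9275383940179306)]
```

```bash
python3 -m jog '0 8 -15 20 0 0 3;0 0 0 35 0 0 0;0 0 0 30 0 0 0;0 0 0 10 0 0 0;0 0 0 0 0 0 0';python3 d.py 694.5 -59.5 8 180
```

```text
clock: 17.12
eef_pos: [692.9, -55.7, 47.3]
tcp_rot: [3.139, 0.0, -3.134]
contact_force: [0.3, -0.3, 0.1]
opening: 0.997
now [692.9 -55.7  47.3] [ 3.139  0.    -3.134] F [ 0.3 -0.3  0.1] op 0.997 qv 0.02 t 17.12
shift [-1.5 -3.9 39.3] turn [0.13 0.01 0.43]
```

```bash
python3 -m jog '0 -1.5 -4 15 0 0 0.4;0 0 0 15 0 0 0;0 0 0 6 0 0 0;0 0 0 0 0 0 0';python3 d.py 694.5 -59.5 8 180
```

```text
clock: 17.45
eef_pos: [695.9, -57.6, 10.7]
tcp_rot: [3.139, 0.002, -3.137]
contact_force: [-1.1, -0.2, -0.2]
opening: 1.003
now [695.9 -57.6  10.7] [ 3.139e+00  2.000e-03 -3.137e+00] F [-1.1 -0.2 -0.2] op 1.003 qv 0.0 t 17.45
shift [ 1.4 -1.9  2.7] turn [0.14 0.14 0.25]
```

```bash
python3 -m jog '0 1 -1.5 2 0 0 0;255 0 0 0 0 0 0; 255 0 0 0 0 0 0;255 0 0 0 0 0 0;255 0 0 0 0 0 0' 40; python3 -m jog '255 0 0 0 0 0 0'; python3 d.py 694.5 -59.5 130 180
python3 - <<'E'
from h import *
cv2.imwrite('pics/j2.png',optics.grab_frame('wrist')[:,:,::-1])
E
```

```text
clock: 17.87
eef_pos: [696.7, -59.2, 11.0]
tcp_rot: [3.139, 0.006, -3.137]
contact_force: [0.1, 0.3, -1.4]
opening: 0.603
clock: 17.95
eef_pos: [696.9, -59.2, 11.4]
tcp_rot: [3.14, 0.007, -3.137]
contact_force: [-1.0, -0.4, -1.4]
opening: 0.597
now [696.9 -59.2  11.4] [ 3.14   0.007 -3.137] F [-1.  -0.4 -1.4] op 0.597 qv 0.01 t 17.95
shift [ 1.600e+00 -1.000e-01 -1.186e+02] turn [0.12 0.38 0.28]
```

View pics/j2.png

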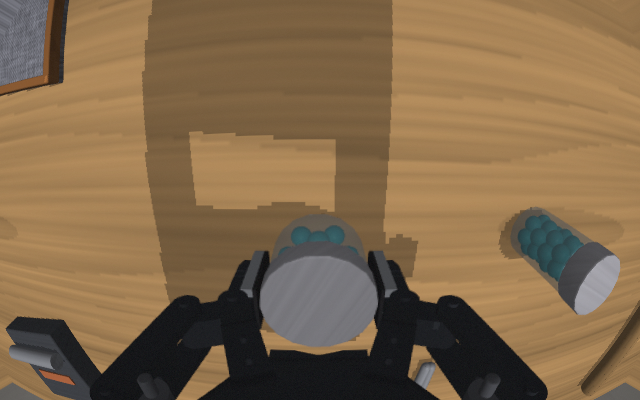

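The squat jar is held at (318,290) and the slim jar is untouched at (590,275). Carry to the short tray's rear pocket.

```bash
python3 -m jog '255 0 0 -40 0 0.4 0.3; 255 0 0 -40 0 0 0; 255 8 -10 -10 0 0 0;255 24 -30 0 0 0 0;255 24 -30 0 0 0 0'; python3 -m jog '255 24 -30 0 0 0 0; 255 24 -30 0 0 0 0; 255 24 -30 0 0 0 0;255 15 -20 0 0 0 0;255 0 0 0 0 0 0'; python3 d.py 542 -262.5 60 180
```

```text
clock: 18.42
eef_pos: [642.5, -126.1, 103.7]
tcp_rot: [3.139, 0.0, -3.136]
contact_force: [-0.9, -0.7, -1.3]
opening: 0.6
clock: 18.83
eef_pos: [547.2, -244.9, 104.2]
tcp_rot: [3.141, 0.001, -3.136]
contact_force: [0.6, 0.5, -1.0]
opening: 0.599
now [ 547.2 -244.9  104.2] [ 3.141e+00  1.000e-03 -3.136e+00] F [ 0.6  0.5 -1. ] op 0.599 qv 0.02 t 18.83
shift [  5.4 -17.6  44.1] turn [0.05 0.07 0.32]
```

```bash
python3 -m jog '255 5.5 -17.5 20 0 0 0.3; 255 0 0 20 0 0 0; 255 0 0 15 0 0 0;255 0 0 10 0 0 0;255 0 0 0 0 0 0'; python3 d.py 542 -262.5 15 180
python3 - <<'E'
from h import *
cv2.imwrite('pics/j3.png',optics.grab_frame('wrist')[:,:,::-1])
E
```

```text
clock: 19.25
eef_pos: [540.8, -265.8, 38.2]
tcp_rot: [-3.141, 0.005, 3.136]
contact_force: [-0.4, 1.0, -1.9]
opening: 0.595
now [ 540.8 -265.8   38.2] [-3.141  0.005  3.136] F [-0.4  1.  -1.9] op 0.595 qv 0.02 t 19.25
shift [-1.1  3.3 23.2] turn [-0.04  0.29 -0.29]
```

View pics/j3.png

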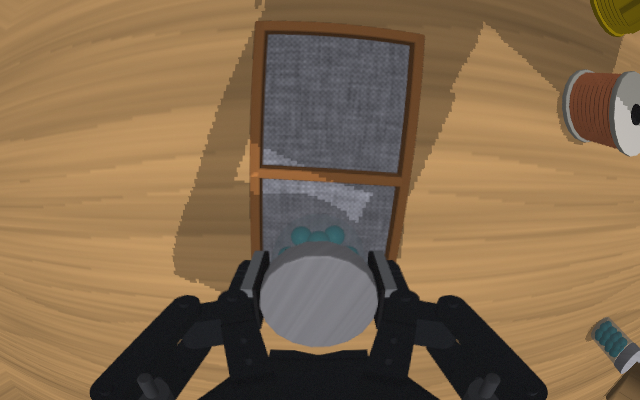

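The jar is centred over the rear pocket; the divider runs from (255,175) to (403,183). Lowering.

```bash
python3 -m jog '255 -1 3 9 0 0.3 -0.3; 255 0 0 6 0 0 0; 255 0 0 2 0 0 0;255 0 0 1 0 0 0'; python3 d.py 542 -262.5 14 180
```

```text
clock: 19.63
eef_pos: [544.6, -262.1, 21.6]
tcp_rot: [-3.139, 0.003, -3.139]
contact_force: [0.7, -0.4, -1.6]
opening: 0.598
now [ 544.6 -262.1   21.6] [-3.139e+00  3.000e-03 -3.139e+00] F [ 0.7 -0.4 -1.6] op 0.598 qv 0.02 t 19.63
shift [ 2.6 -0.4  7.6] turn [-0.14  0.17  0.15]
```

```bash
python3 -m jog '255 2 0 4 0 0 0; 255 0 0 2 0 0 0; 255 0 0 2 0 0 0'; python3 d.py 542 -262.5 14 180
```

```text
clock: 19.88
eef_pos: [543.5, -262.1, 14.3]
tcp_rot: [-3.138, 0.005, -3.138]
contact_force: [-9.5, 3.7, 40.5]
opening: 0.599
now [ 543.5 -262.1   14.3] [-3.138  0.005 -3.138] F [-9.5  3.7 40.5] op 0.599 qv 0.01 t 19.88
shift [ 1.5 -0.4  0.3] turn [-0.18  0.27  0.2 ]
```

```bash
python3 -m jog '120 0 0 -0.5 0 0 0; 0 0 0 0 0 0 0;0 0 0 0 0 0 0'; python3 -m jog '0 0 0 -25 0 0 0;0 0 0 -40 0 0 0; 0 0 0 -40 0 0 0;0 0 0 0 0 0 0'; python3 d.py 444.2 -63.5 130 180
python3 - <<'E'
from h import *
cv2.imwrite('pics/j4.png',optics.grab_frame('wrist')[:,:,::-1])
E
```

```text
clock: 20.13
eef_pos: [544.2, -262.5, 15.7]
tcp_rot: [-3.138, 0.006, -3.138]
contact_force: [-0.1, -0.6, 0.3]
opening: 0.861
clock: 20.47
eef_pos: [541.9, -261.6, 121.8]
tcp_rot: [-3.14, 0.001, -3.139]
contact_force: [1.3, -0.8, -0.0]
opening: 1.0
now [ 541.9 -261.6  121.8] [-3.140e+00  1.000e-03 -3.139e+00] F [ 1.3 -0.8 -0. ] op 1.0 qv 0.08 t 20.47
shift [ 97.1 198.4  -8.6] turn [-0.09  0.07  0.17]
```

View pics/j4.png

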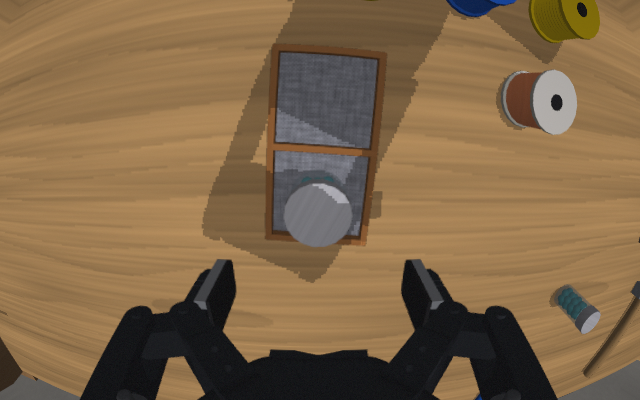

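The jar is in the rear pocket at (318,215). Last is the white-disc copper broad spool at (553,102).

```bash
python3 -m jog '0 17 35 -2 0 0 0;0 17 35 -2 0 0 0;0 17 35 0 0 0 0;0 17 35 0 0 0 0;0 17 35 0 0 0 0'; python3 -m jog '0 8 16 0 0 0 0;0 0 0 0 0 0 0'; python3 d.py 444.2 -63.5 60 180
```

```text
clock: 20.93
eef_pos: [455.7, -87.2, 120.5]
tcp_rot: [-3.138, 0.005, 3.137]
contact_force: [1.1, 0.2, -0.3]
opening: 0.999
clock: 21.1
eef_pos: [441.4, -65.6, 118.2]
tcp_rot: [-3.14, -0.001, 3.139]
contact_force: [0.2, 0.7, -1.3]
opening: 0.998
now [441.4 -65.6 118.2] [-3.140e+00 -1.000e-03  3.139e+00] F [ 0.2  0.7 -1.3] op 0.998 qv 0.02 t 21.1
shift [-2.9  2.2 58.2] turn [-0.12 -0.08 -0.13]
```

```bash
python3 -m jog '0 -3 2 25 0 0 0;0 0 0 25 0 0 0;0 0 0 8 0 0 0;0 0 0 0 0 0 0'; python3 d.py 444.2 -63.5 9 180
python3 - <<'E'
from h import *
cv2.imwrite('pics/w1.png',optics.grab_frame('wrist')[:,:,::-1])
E
```

```text
clock: 21.43
eef_pos: [445.2, -63.5, 57.8]
tcp_rot: [-3.139, 0.001, -3.14]
contact_force: [-0.1, 0.0, -0.1]
opening: 1.001
now [445.2 -63.5  57.8] [-3.139e+00  1.000e-03 -3.140e+00] F [-0.1  0.  -0.1] op 1.001 qv 0.02 t 21.43
shift [ 1.   0.2 48.8] turn [-0.16  0.06  0.08]
```

View pics/w1.png

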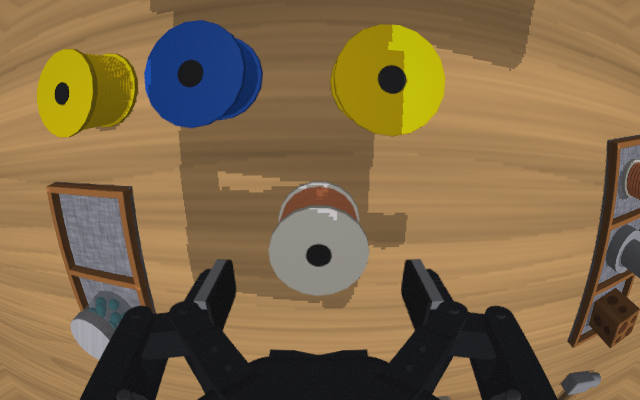

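The copper spool sits centred between the jaws at (318,253). Descending.

```bash
python3 -m jog '0 1 0 20 0 0 0;0 0 0 18 0 0 0;0 0 0 9 0 0 0;0 0 0 0 0 0 0'; python3 d.py 444.2 -63.5 9 180
```

```text
clock: 21.82
eef_pos: [448.0, -66.0, 12.7]
tcp_rot: [-3.138, 0.006, 3.141]
contact_force: [-1.0, -0.0, 0.1]
opening: 0.996
now [448.  -66.   12.7] [-3.138  0.006  3.141] F [-1.  -0.   0.1] op 0.996 qv 0.03 t 21.82
shift [3.8 2.5 3.6] turn [-0.21  0.33 -0.05]
```

```bash
python3 -m jog '0 3.5 2.5 1 0 0.3 0;255 0 0 0 0 0 0; 255 0 0 0 0 0 0;255 0 0 0 0 0 0;255 0 0 0 0 0 0' 50; python3 -m jog '255 0 0 0 0 0 0'; python3 d.py 444.2 -63.5 130 180
```

```text
clock: 22.23
eef_pos: [446.1, -64.1, 14.9]
tcp_rot: [-3.137, 0.003, 3.14]
contact_force: [-0.1, 0.2, -1.3]
opening: 0.648
clock: 22.32
eef_pos: [446.4, -64.2, 15.3]
tcp_rot: [-3.137, 0.004, 3.14]
contact_force: [0.2, -0.1, -2.0]
opening: 0.643
now [446.4 -64.2  15.3] [-3.137  0.004  3.14 ] F [ 0.2 -0.1 -2. ] op 0.643 qv 0.01 t 22.32
shift [   1.8    0.2 -114.7] turn [-0.24  0.22 -0.1 ]
```

```bash
python3 -m jog '255 0 0 -40 -0.2 0 0; 255 0 0 -40 0 0 0; 255 -1 -20 -10 0 0 0;255 -3 -36 0 0 0 0;255 -3 -36 0 0 0 0'; python3 -m jog '255 -3 -36 0 0 0 0; 255 -3 -36 0 0 0 0; 255 -1 -20 0 0 0 0;255 0 0 0 0 0 0'; python3 d.py 460 -257 45 180
```

```text
clock: 22.73
eef_pos: [450.3, -153.4, 106.9]
tcp_rot: [3.14, -0.005, -3.136]
contact_force: [0.6, 1.2, -2.1]
opening: 0.647
clock: 23.07
eef_pos: [459.5, -255.3, 109.5]
tcp_rot: [-3.139, 0.001, -3.137]
contact_force: [0.8, -0.2, -1.8]
opening: 0.643
now [ 459.5 -255.3  109.5] [-3.139e+00  1.000e-03 -3.137e+00] F [ 0.8 -0.2 -1.8] op 0.643 qv 0.02 t 23.07
shift [-0.4 -1.5 64.5] turn [-0.18  0.06  0.26]
```

```bash
python3 -m jog '255 0 -1.5 25 0 0 0.3; 255 0 0 25 0 0 0; 255 0 0 12 0 0 0;255 0 0 0 0 0 0'; python3 d.py 460 -257 19 180
python3 - <<'E'
from h import *
cv2.imwrite('pics/w2.png',optics.grab_frame('wrist')[:,:,::-1])
E
```

```text
clock: 23.4
eef_pos: [460.2, -258.9, 47.1]
tcp_rot: [-3.137, 0.005, 3.136]
contact_force: [-1.1, 0.5, -2.2]
opening: 0.646
now [ 460.2 -258.9   47.1] [-3.137  0.005  3.136] F [-1.1  0.5 -2.2] op 0.646 qv 0.02 t 23.4
shift [ 0.4  2.  28.1] turn [-0.28  0.28 -0.31]
```

View pics/w2.png

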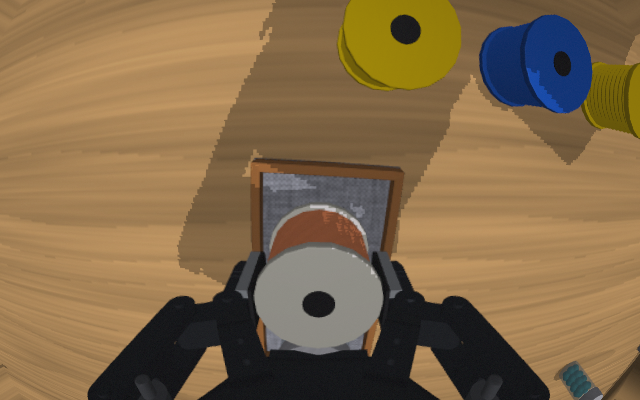

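The spool at (318,285) hangs above the front pocket. Lowering.

```bash
python3 -m jog '255 0 2 12 -0.2 0.3 -0.3; 255 0 0 8 0 0 0; 255 0 0 3 0 0 0;255 0 0 1 0 0 0'; python3 d.py 460 -257 18 180
```

```text
clock: 23.78
eef_pos: [461.9, -256.0, 24.1]
tcp_rot: [-3.139, 0.002, -3.14]
contact_force: [0.8, -0.2, -1.5]
opening: 0.643
now [ 461.9 -256.    24.1] [-3.139e+00  2.000e-03 -3.140e+00] F [ 0.8 -0.2 -1.5] op 0.643 qv 0.03 t 23.78
shift [ 1.9 -1.   6.1] turn [-0.13  0.09  0.12]
```

```bash
python3 -m jog '255 2 -1 3 0 0 0; 255 0 0 2 0 0 0; 255 0 0 1.5 0 0 0'; python3 d.py 460 -257 18 180
```

```text
clock: 24.03
eef_pos: [460.5, -257.2, 18.1]
tcp_rot: [-3.139, 0.003, -3.139]
contact_force: [-6.0, 5.5, 33.7]
opening: 0.645
now [ 460.5 -257.2   18.1] [-3.139e+00  3.000e-03 -3.139e+00] F [-6.   5.5 33.7] op 0.645 qv 0.01 t 24.03
shift [0.5 0.2 0.1] turn [-0.16  0.17  0.15]
```

Seated, with contact at the expected height. I'll release, rise, and then check with all cameras.

```bash
python3 -m jog '120 0 0 -0.5 0 0 0; 0 0 0 0 0 0 0;0 0 0 0 0 0 0;0 0 0 0 0 0 0'; python3 -m jog '0 0 0 -25 0 0 0;0 0 0 -40 0 0 0; 0 0 0 -40 0 0 0;0 0 40 -20 0 0 0;0 0 40 0 0 0 0'; python3 -m jog '0 0 40 0 0 0 0;0 0 40 0 0 0 0;0 20 40 -10 0 0 0;0 0 0 0 0 0 0;0 0 0 0 0 0 0'
python3 - <<'E'
from h import *
for n in('top','side','wrist'):
    cv2.imwrite(f'pics/{n}9.png',optics.grab_frame(n)[:,:,::-1])
t=cv2.imread('pics/top9.png');s=cv2.imread('pics/side9.png')
cv2.imwrite('pics/t9c.png',cv2.resize(t[90:290,170:460],None,fx=2.75,fy=2.75,interpolation=cv2.INTER_CUBIC))
cv2.imwrite('pics/s9c.png',cv2.resize(s[95:355,210:470],None,fx=2.3,fy=2.3,interpolation=cv2.INTER_CUBIC))
print(np.round(r.sense()['eef_pos']))
E
```

```text
clock: 24.37
eef_pos: [461.4, -257.9, 19.7]
tcp_rot: [-3.137, 0.005, -3.139]
contact_force: [-0.2, 0.0, 0.5]
opening: 0.994
clock: 24.78
eef_pos: [461.4, -184.1, 147.0]
tcp_rot: [-3.137, 0.005, 3.138]
contact_force: [1.1, 1.1, -0.5]
opening: 1.001
clock: 25.2
eef_pos: [444.9, -59.6, 159.5]
tcp_rot: [-3.137, 0.015, 3.139]
contact_force: [0.9, -0.2, -0.4]
opening: 1.004
[445. -61. 159.]
```

View pics/t9c.png

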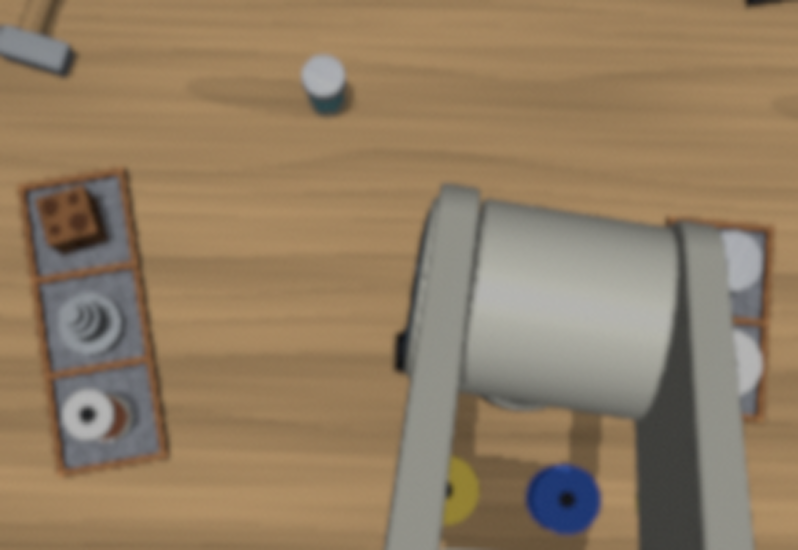

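View pics/s9c.png

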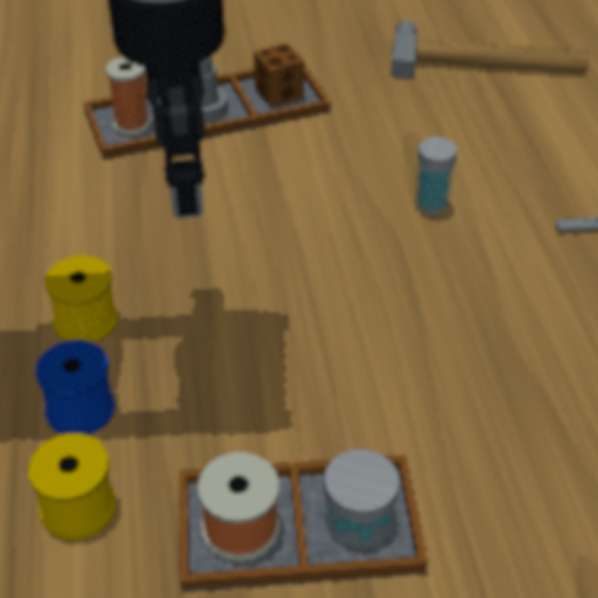

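Run:
```python
from h import *
f=lambda u,v:(u/2.3+210,v/2.3+95)
g=lambda u,v:(u/2.75+170,v/2.75+90)
print('broad',plane('side',*f(238,484),56).round(1),'[460,-257]')
print('jar',plane('side',*f(361,480),52).round(1),'[542,-262.5]')
print('slim',tri([ray('side',*f(125,66)),ray('top',*g(88,414))]),'[405,254.5] h76')
print('mandrel foot',plane('top',*g(90,323),20).round(1),'[485,271]')
print('block top',plane('top',*g(70,216),54).round(1),'[566,287]')
```

```text
broad [ 459.6 -258.7   56. ] [460,-257]
jar [ 544.1 -265.3   52. ] [542,-262.5]
slim (array([403.44994749, 251.68924732,  75.7974359 ]), [np.float64(0.9714456387935743), np.float64(0.9714456387935361)]) [405,254.5] h76
mandrel foot [480.1 268.   20. ] [485,271]
block top [563.8 281.   54. ] [566,287]
```

All five are within about 6 mm of their pocket centres and upright, and the slim jar has not moved. The robot is clear, so I'm handing in.

Run:
```python
from rig import ticket
ticket.sign_off()
```

```text
the job is handed in; nothing more can be done
```

I made up both kits and handed the job in at about 25 s; sign-off reports no verdict.

- **Long tray:** the mandrel is in the middle pocket, the slim spool in the front end pocket and the dapping block in the rear end pocket.
- **Short tray:** the broad copper spool is in the front pocket and the squat jar in the rear pocket.

I lowered each thing until the wrist force showed contact with the floor (18 to 41 N), then opened the jaws and rose clear.

**Last checks:** in the top and side pictures all five stood upright, within about 6 mm of their pocket centres. The slim spool's top measured 75.8 mm, where 76 mm is expected on the 4 mm floor. The slim jar sat at the same pixel in the top view as at the start, and nothing was touching the robot.

**Disagreements:** early height measurements of the squat jar lid (about 42 mm against 48 mm) and the block top (about 43 mm against 50 mm) came out low, and the mandrel tip measured about 5 mm high. The views of the mandrel tip disagreed by up to 4 mm. The grasps were not affected. In the final top view the short tray was partly hidden by the arm, so its two things were checked from the side view alone, with the text's heights for the planes.

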